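# Hold the spring catch down and slide the jar caddy past it to its parked end

## Robot

A 6-joint arm with a two-finger parallel gripper is mounted at the origin on the work surface. World frame = base frame: x ahead of the robot, y to its left, z up, the work surface at z = 0. Lengths are in m, angles in rad, forces in N, time in s.
With the tool pointing down it reaches from about 0.325 to 0.875 m from the base axis. Payload 4.4 kg.
Tool frame: the origin (TCP) lies between the finger pads; the fingertips stand ctrl.nose_length ahead of it and the grasp point (between the pads) is the TCP (ctrl.nose_length is the distance from the TCP to the fingertips, in m); z points along the fingers, y is the line along which they close (so a half turn about z gives the same grasp; the last joint's range is limited). The gripper opens to 85 mm and grips with 20 to 120 N. Pads are 22 mm wide; open, the fingers measure 114 mm over their backs; the gripper's body (76 mm by 85 mm) begins 54 mm behind the grasp point. The pads swing forward as they close: fully open they stand 13 mm farther back than shut.
Start: joints at [1.016, 0.207, 1.542, -0, 1.393, -0.15], TCP at [0.226, 0.529, 0.216] pointing down, gripper open.
Joint ranges: [-2.73, 2.73], [-0.86, 2.22], [0.23, 2.46], [-1.11, 4.25], [0.08, 2.63], [-2.82, 2.82]. Speed limits (rad/s): [2.79, 2.79, 3.14, 3.14, 3.14, 3.14].

## Interface

Orientations are given as a unit quaternion [w, x, y, z].
In Python, from station import ctrl gives the robot as it stands. Calls block until the motion is done:
- ctrl.move_to(position, orientation): joint-space move of the TCP to a pose.
- ctrl.line_to(position, orientation=None, rate=0.15, threshold=None): straight line of the TCP; orientation=None keeps the orientation; rate is the mean speed in m/s. With threshold (N) it stops when the force on the tool has changed by that much, and returns True; else False.
- ctrl.movej(angles): joint-space move.
- ctrl.grip(opening, grip_force=None): finger opening in m; grip_force is the grip in N (None keeps the last); returns when the fingers have stopped.
- ctrl.wait(seconds).
- ctrl.ik(position, orientation): joint angles nearest the present ones, or None.
- ctrl.observe(): the state.
- ctrl.capture(name): name is "side" or "top"; returns a dict with "pixels" (420x560x3 uint8, blue, green, red), "range_z" (420x560 float32, m along the optical axis (not along the pixel's ray), 0 where there is no reading), "fx", "fy", "cx", "cy" (pixels), "distortion" ([k1, k2, p1, p2, k3] as OpenCV has them; the pictures are not rectified), "R" (3x3) and "t" (3): a world point X has camera coordinates R X + t. Camera axes: x right, y down, z forward; pixel columns grow to the right and rows downward; lengths in m; the calibration is good to about 2 mm. A picture is of the moment at which its call begins.
A pose or a line that the arm cannot do raises ctrl.IKError and nothing moves.
- ctrl.job_done(): hands the job in; it is judged then, once.
The state is a dict: "clock": time; "joint_pos": joint angles; "joint_velocities": joint speeds; "tau": joint torques, N m; "ee_pos": TCP position; "ee_rot": TCP orientation; "ft_force": force on the tool from outside, world axes, zero at the start; "wrist_torque": the same for the moment, N m; "gripper_width": finger opening in m; "finger_force": force on a finger pad.
Only numpy, scipy, OpenCV 4.12 (cv2) and the standard library are available. Lean on these libraries where they do the work, as an engineer would, in place of code of your own. Each camera call takes 0.05 s, during which the arm holds its last target. There are 200 camera calls.

## Task

Park the jar caddy so that the flap shelf can be closed: press the red pad of the spring catch down with a fingertip and, with the pad held down, push the caddy by its blue ear past the catch and all the way along to its end stop, so that the catch springs up behind it, then move clear. Push only: do not lift the jar out of the caddy or touch it, and leave the other things on the shelf where they stand.

Things in the scene. Friction and masses are not known exactly. Their poses are not given: they have to be found in the camera images.
- dock: White plate 165 x 310 x 6 mm fixed to the shelf, with runners. Origin on the shelf surface: x across the runners (plate x -30 to 135 mm), y the way the caddy slides to park (y -155 to 155), z up. The open fingertip lane with the red pad (x -20 to 20) is on the side nearer the robot. Grey end stop 60 mm high at x 45 to 125, y 133 to 145.
- catch (a joint): Depth (m) of the catch: 0 up, 0.014 fully down. Pad and nose are one rigid piece; spring 3 N at top, 6.5 N fully down. The nose blocks the caddy unless pressed 0.011 or more. From caddy 0.008 on, the caddy itself keeps it down; at caddy 0.124 it springs up behind the caddy and stops it sliding back.
- pad (a point): Centre of the top of the flat red press pad, 40 mm (dock x) by 100 mm (dock y). At dock x 0, y -80 mm, so it spans y -130 to -30; its top is 40 mm above the shelf when up, 26 mm fully pressed. The caddy's ear overhangs it with a 4 mm gap. Past the pad (y above -30) the lane is free down to the white plate. Axes as the dock's.
- catch_nose (a point): Middle of the top of the catch's red nose, 40 x 12 mm, which stands just in front of the caddy at dock x = 85, y = 6 mm; top 46 mm above the shelf when up, 32 mm when fully pressed. It moves with the pad.
- caddy (a joint): How far in m the caddy has slid along dock +y on its runners: 0 at the start (2 mm short of the nose), 0.132 against the end stop. It is guided, cannot be lifted, and slides with about 2 N of friction (up to 5 N while over the pressed nose).
- ear (a point): Middle of the rear face (facing dock -y) of the caddy's blue upright ear: the face to push. Plate 58 mm wide (dock x -19 to 39 mm), 8 mm thick, 44 to 72 mm above the shelf. At the start at dock x 0, y -60 mm, 58 mm above the shelf; moves with the caddy. Axes as the dock's.
- seat (a point): Centre of the jar seat on the caddy floor, inside a rim of 40 mm outer radius, 10 mm high; 42 mm above the shelf, at dock x 92, y -45 mm at the start; moves with the plywood caddy (98 x 110 mm). Caddy side wall at dock x 34 to 40 mm reaches 54 mm above the shelf.
- jar: Terracotta-coloured ceramic jar, 66 mm diameter, 94 mm high, standing upright in the caddy's seat. Origin at the centre of its underside, z up. It rides along and is not to be touched.
- funnel: Black plastic funnel standing mouth down, 90 mm diameter, 95 mm high, beyond the dock. Origin under its centre.
- lid: Flat aluminium lid, 90 mm diameter, 28 mm high with its knob, beyond the dock. Origin under its centre.
- scoop: Birch wood scoop lying flat in front of the dock, 140 mm long, 42 mm wide, 32 mm high. Origin on its underside at the root of the handle; x towards the bowl.
- pasta_tube: Clear acrylic pasta tube with wooden cap, 88 mm diameter, 262 mm high, on the right. Origin under its centre.
- canister: White ceramic canister, 80 mm diameter, 120 mm high, on the right. Origin under its centre.
- can: Food can, 72 mm diameter, 100 mm high, on the right. Origin under its centre.
- mug: Blue mug, 80 mm diameter, 90 mm high, on the left. Origin under its centre.

How it is judged:
By the outcome, as a careful person would: the job done as asked, in the order asked, and still so for the second after the job is handed in, with the robot touching nothing.
It also fails if it takes over 48 s, if anything falls off the work surface, if the arm or the gripper's body presses on something with over 40 N, if the wrist force passes 120 N, or if a joint passes its speed limit or range.

## Working session

There is one attempt and no reset: what is moved stays moved. The work goes in short steps, each a Python script; the robot and the scene stay as the last script left them, time stands still between calls to the robot, and variables do not carry over. Pictures are saved under pics/ and viewed, at most 10 in all, crops included, and the job is handed in when it is done.

```bash
mkdir -p pics; ls; python3 - <<'E'
from station import ctrl
import cv2,pickle
d={}
for n in("top","side"):
    c=ctrl.capture(n);d[n]=c;cv2.imwrite(f"pics/{n}0.png",c["pixels"]);print(n,c["fx"],c["cx"],c["distortion"],c["R"],c["t"])
pickle.dump(d,open("c0.pkl","wb"))
print(ctrl.observe(),ctrl.nose_length)
E
```

```text
pics
top 434.33714893532533 275.32100781926755 [-0.05464379  0.          0.          0.          0.        ] [[-2.92351891e-02 -9.99561693e-01 -4.66100619e-03]
 [-9.90925818e-01  2.95939864e-02 -1.31111478e-01]
 [ 1.31191948e-01  7.85642526e-04 -9.91356674e-01]] [0.02948683 0.60753486 1.14961214]
side 446.09210882599035 287.01988297580806 [-0.13770352  0.          0.          0.          0.        ] [[ 0.86390926 -0.50351632  0.01149372]
 [-0.28921219 -0.51464134 -0.80715587]
 [ 0.4123313   0.69398531 -0.59022648]] [-0.50580421  0.25221475  1.08474961]
{'clock': 0.1, 'joint_pos': array([ 1.01552379e+00,  2.07329638e-01,  1.54278683e+00,  2.65328267e-06,
        1.39347436e+00, -1.50477945e-01]), 'joint_velocities': array([-0.00072456, -0.00159755, -0.00436265,  0.00155723, -0.00298663,
        0.00238043]), 'tau': array([-1.84067044e-04, -3.84090221e+01, -2.92547929e+01, -6.57158398e-05,
        4.83484939e-03, -2.58247844e-06]), 'ee_pos': array([0.22608176, 0.52793745, 0.21455631]), 'ee_rot': array([-3.46507631e-04,  2.01018397e-01,  9.79586957e-01, -9.37076850e-04]), 'ft_force': array([-1.03841253,  0.22394422, -0.62439463]), 'wrist_torque': array([-0.00776164,  0.04377359, -0.01684117]), 'finger_force': 0.0, 'gripper_width': 0.08553558147321784} 0.019
```

View pics/top0.png

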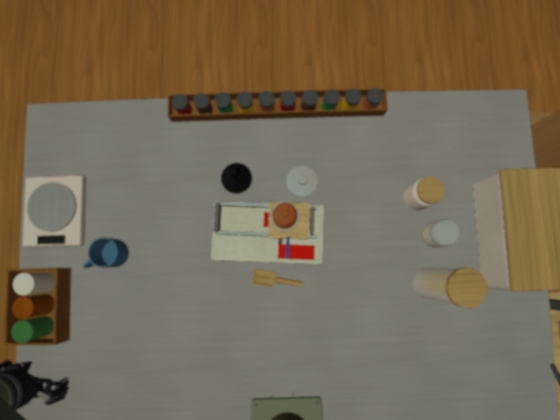

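View pics/side0.png

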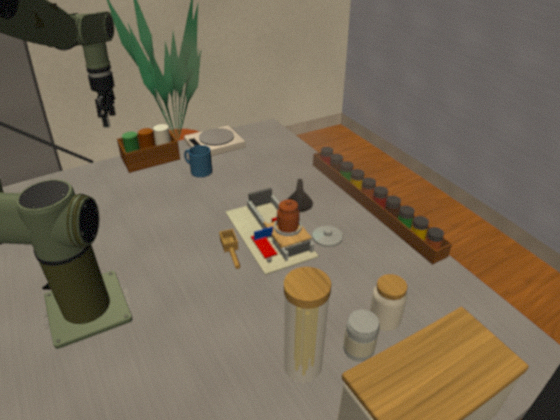

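The top view shows the plate at about (212-324, 202-263), with the end stop on its left at (217,218). The pad is at (297,252), the ear at (287,245), the nose at (266,219) and the jar at (285,216). So dock +y is roughly world +y and dock x points away from the robot. The side view agrees, with the pad at (265,247) and the ear at (263,233).

```bash
cat > h.py <<'E'
import numpy as np,cv2
def ray(c,uv):
    K=np.array([[c["fx"],0,c["cx"]],[0,c["fy"],c["cy"]],[0,0,1]])
    p=cv2.undistortPoints(np.float64(uv).reshape(-1,1,2),K,np.array(c["distortion"])).reshape(-1,2)
    return -c["R"].T@c["t"], np.c_[p,np.ones(len(p))]@c["R"]
def plane(c,uv,z):
    o,d=ray(c,uv);return o+d*((z-o[2])/d[:,2])[:,None]
def tri(c1,u1,c2,u2):
    o1,d1=ray(c1,u1);o2,d2=ray(c2,u2)
    s=np.linalg.lstsq(np.c_[d1[0],-d2[0]],o2-o1,rcond=None)[0]
    a,b=o1+s[0]*d1[0],o2+s[1]*d2[0];return (a+b)/2,np.linalg.norm(a-b)
def mask(c,lo,hi,roi):
    h=cv2.cvtColor(c["pixels"],cv2.COLOR_BGR2HSV);m=cv2.inRange(h,lo,hi);r=np.zeros_like(m)
    x0,x1,y0,y1=roi;r[y0:y1,x0:x1]=m[y0:y1,x0:x1];return r
def blobs(m,mn=8):
    n,l,s,ce=cv2.connectedComponentsWithStats(m)
    return [(np.argwhere(l==i)[:,::-1],s[i],ce[i]) for i in range(1,n) if s[i][4]>=mn]
E
python3 - <<'E'
import pickle;from h import *
np.set_printoptions(precision=4,suppress=True)
d=pickle.load(open("c0.pkl","rb"));roi={"top":(205,330,195,270),"side":(220,320,185,275)}
for n in d:
    c=d[n]
    print(n)
    for nm,lo,hi,z in(("red",(0,200,100),(6,255,255),.04),("red2",(170,200,100),(180,255,255),.04),("blue",(105,120,40),(130,255,255),.072),("white",(15,8,150),(50,80,255),.006)):
        for p,s,ce in blobs(mask(c,lo,hi,roi[n])):
            P=plane(c,p,z);r=cv2.minAreaRect(np.float32(P[:,:2]*1000))
            print(nm,s,ce,"ctr",plane(c,ce,z)[0],"rect",np.round(r[0],1),np.round(r[1],1),round(r[2],1))
    x0,x1,y0,y1=roi[n]
    cv2.imwrite(f"pics/{n}c.png",cv2.resize(c["pixels"][y0:y1,x0:x1],None,fx=6,fy=6,interpolation=cv2.INTER_CUBIC))
E
```

```text
top
red [265 213   2  13  24] [265.5 219. ] ctr [0.5775 0.0392 0.04  ] rect [577.5  39.2] [ 2.7 32.9] 88.5
red [279 245   6  12  57] [281.193  250.7018] ctr [ 0.49   -0.0009  0.04  ] rect [490.5  -0.9] [12.7 30.6] 82.5
red [290 246  23  13 265] [301.2491 251.8   ] ctr [ 0.4854 -0.055   0.04  ] rect [485.7 -54.8] [59.9 31.8] 85.1
red2 [284 247   1  10  10] [284.  251.5] ctr [ 0.4876 -0.0084  0.04  ] rect [487.7  -8.4] [ 0.  24.3] 88.2
white [ 222  207   49   27 1001] [243.5784 219.4376] ctr [0.5817 0.1017 0.006 ] rect [582.1  96.3] [135.   70.6] 85.2
white [ 212  206  111   58 2231] [263.4747 245.8754] ctr [0.506  0.0477 0.006 ] rect [539.9  36.9] [307.6 159.9] 87.5
white [283 239   3   5   9] [283.7778 241.3333] ctr [ 0.5169 -0.0093  0.006 ] rect [517.3  -9.6] [ 5.  11.2] 61.6
side
red [273 218   4   3   8] [274.5 219. ] ctr [0.568  0.0448 0.04  ] rect [568.   44.9] [13.   5.7] 10.1
red [255 238  21  20 220] [265.0682 247.6182] ctr [ 0.4831 -0.0551  0.04  ] rect [483.5 -54.2] [73.4 33.8] 86.0
red2 [255 238  10   3  12] [259.6667 239.0833] ctr [ 0.4869 -0.0156  0.04  ] rect [486.6 -15.5] [ 5.  26.4] 78.0
blue [255 228  17  11 114] [263.0088 232.6579] ctr [ 0.4908 -0.0299  0.072 ] rect [491.5 -28.9] [32.6 53.6] 80.6
white [273 195   6   8  16] [275.25  198.375] ctr [0.6454 0.18   0.006 ] rect [645.7 179.2] [ 5.7 43.3] 0.6
white [ 226  205   92   69 1428] [260.9503 240.7437] ctr [0.5046 0.0121 0.006 ] rect [543.   38.4] [316.9 166.8] 86.4
white [251 204  26  19 273] [265.5971 211.7949] ctr [0.5827 0.1301 0.006 ] rect [586.5 131.2] [104.9  62.5] 86.1
white [274 225   3   4   8] [274.75 226.5 ] ctr [0.5718 0.0506 0.006 ] rect [571.6  50.5] [15.6  4.9] 72.7
white [313 228   7  14  74] [316.5946 234.1216] ctr [ 0.6625 -0.0423  0.006 ] rect [660.6 -42. ] [60.9 17.9] 56.5
white [268 238   8  10  16] [271.125  241.0625] ctr [ 0.5297 -0.0037  0.006 ] rect [530.8  -9.8] [45.1  7.9] 86.2
```

View pics/topc.png

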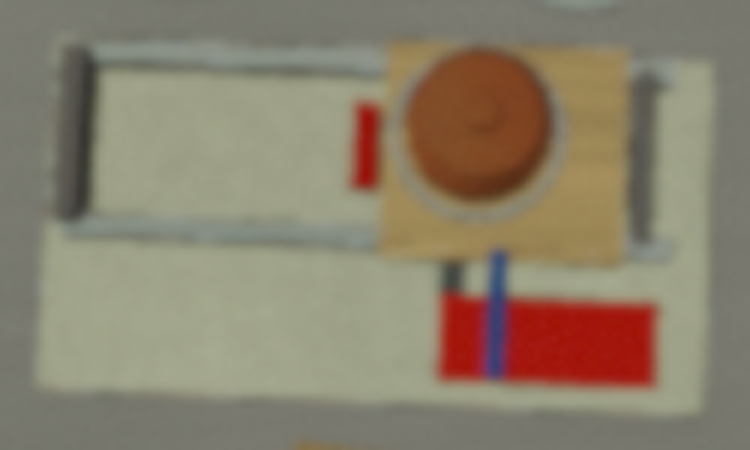

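View pics/sidec.png

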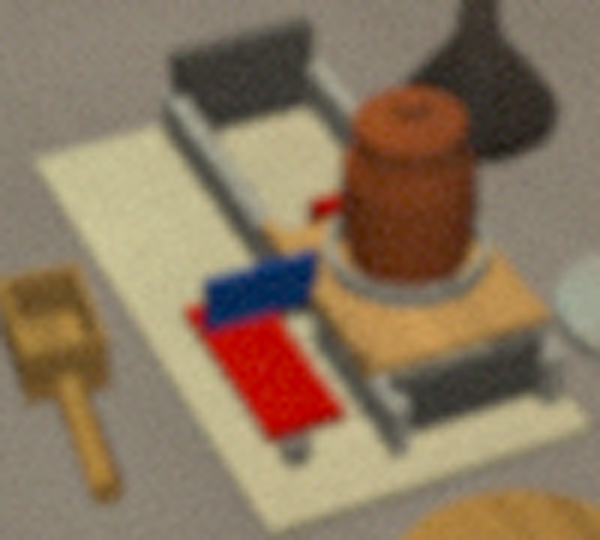

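The top crop shows the pad corners at (443,296), (438,380), (656,305) and (655,386), and the thin blue ear from (500,252) to (495,379). The side crop shows the matching pad corners at (188,310), (270,438) and (341,411), and the top edge of the ear from (207,285) to (315,255). I'll triangulate these.

```bash
python3 - <<'E'
import pickle;from h import *
np.set_printoptions(precision=4,suppress=True)
d=pickle.load(open("c0.pkl","rb"));T,S=d["top"],d["side"]
f=lambda o,p:np.array(o)+(np.array(p)+.5)/6-.5
for n,a,b in(("pad -y near",(655,386),(270,438)),("pad -y far",(656,305),(341,411)),("pad +y near",(438,380),(188,310)),
  ("ear near",(495,379),(207,285)),("ear far",(500,252),(315,255)),("plate +y near",(36,387),(36,160)),("plate -y near",(700,414),(270,532)),("plate -y far",(714,62),(590,425))):
    print(n,*tri(T,f((205,195),a),S,f((220,185),b)))
for n,z,ps in(("pad",.04,[(443,296),(438,380),(656,305),(655,386)]),("ear",.072,[(495,379),(500,252)]),("plate",.006,[(36,387),(700,414),(714,62),(62,38)])):
    print(n,plane(T,[f((205,195),p) for p in ps],z))
print("jar",plane(T,[f((205,195),(480,100))],.136))
E
```

```text
pad -y near [ 0.4648 -0.088   0.0376] 0.001203746302669149
pad -y far [ 0.5007 -0.0896  0.0393] 0.0020792713093454288
pad +y near [0.4713 0.0092 0.0386] 0.0009299845534949618
ear near [ 0.4703 -0.0156  0.072 ] 0.0004847277651925209
ear far [ 0.5254 -0.0194  0.0707] 0.0007476925783248434
plate +y near [0.4736 0.1959 0.0053] 0.00021438366437044569
plate -y near [ 0.4517 -0.1111  0.0051] 0.0010308102418005432
plate -y far [ 0.6148 -0.124   0.0069] 0.002554559869690784
pad [[ 0.5086  0.006   0.04  ]
 [ 0.4709  0.0094  0.04  ]
 [ 0.5016 -0.09    0.04  ]
 [ 0.4653 -0.0881  0.04  ]]
ear [[ 0.4701 -0.0155  0.072 ]
 [ 0.5256 -0.0195  0.072 ]]
plate [[ 0.4735  0.1958  0.006 ]
 [ 0.4522 -0.1112  0.006 ]
 [ 0.6161 -0.1248  0.006 ]
 [ 0.6367  0.1818  0.006 ]]
jar [[ 0.5854 -0.0115  0.136 ]]
```

Everything agrees:
- **Pad:** measured height is 38–40 mm (40 given).
- **Ear:** top measured at 71–72 mm (72 given).
- **Dock:** yaw is −3.97° and the origin is (0.4922, 0.0390). It predicts the measured pad and ear positions within 1 mm.

Next I press the pad.

```bash
cat >> h.py <<'E'
A=np.radians(-3.97);O=np.array([.4922,.0390])
Q=[0,np.cos(np.pi/2+A/2),np.sin(np.pi/2+A/2),0]
def W(x,y,ztip): # dock x,y (m), fingertip height -> TCP
    c,s=np.cos(A),np.sin(A);return [O[0]+c*x-s*y,O[1]+s*x+c*y,ztip+.019]
def st(ctrl,t=""):
    o=ctrl.observe();p=o["ee_pos"];v=p[:2]-O;c,s=np.cos(A),np.sin(A)
    print(t,"clk %.2f dock x %.4f y %.4f tip %.4f"%(o["clock"],c*v[0]+s*v[1],-s*v[0]+c*v[1],p[2]-.019),"F",np.round(o["ft_force"],2),"w %.4f"%o["gripper_width"]);return o
E
python3 - <<'E'
from station import ctrl;from h import *
ctrl.grip(0,60)
ctrl.move_to(W(-.003,-.097,.17),Q);st(ctrl)
ctrl.line_to(W(-.003,-.097,.055));ctrl.wait(.3);st(ctrl,"hover")
print(ctrl.line_to(W(-.003,-.097,.032),rate=.03,threshold=2.0));st(ctrl,"contact")
cv2.imwrite("pics/s1.png",cv2.resize(ctrl.capture("side")["pixels"][150:290,190:350],None,fx=4,fy=4))
E
```

```text
clk 3.15 dock x -0.0029 y -0.0964 tip 0.1701 F [-0.72 -0.42  0.08] w -0.0000
hover clk 4.37 dock x -0.0024 y -0.0971 tip 0.0558 F [ 0.25  0.26 -0.68] w -0.0002
False
contact clk 5.28 dock x -0.0028 y -0.0970 tip 0.0321 F [-0.03  0.13 -0.75] w 0.0001
```

View pics/s1.png

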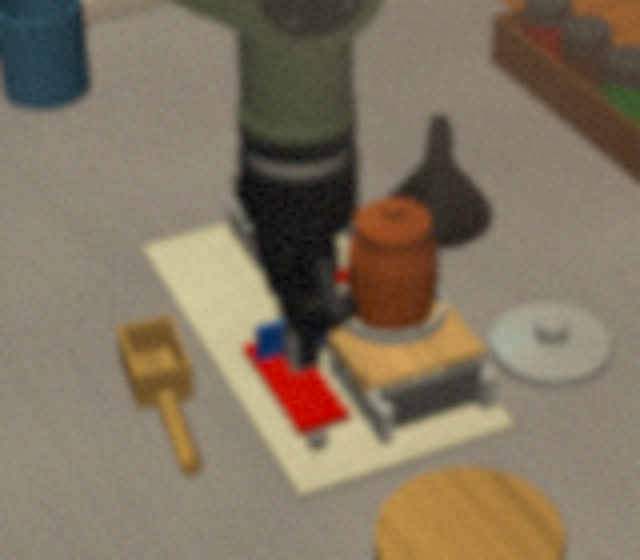

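The tip shows at about (305,365) in the crop, which looks closer to the ear than commanded, and there was no contact force at 32 mm. I'll check by projecting where the tip should appear.

```bash
python3 - <<'E'
from station import ctrl;from h import *
o=st(ctrl)
for n,roi in(("side",(240,290,215,265)),("top",(265,330,220,280))):
    c=ctrl.capture(n);K=np.array([[c["fx"],0,c["cx"]],[0,c["fy"],c["cy"]],[0,0,1]])
    x0,x1,y0,y1=roi
    im=cv2.resize(c["pixels"][y0:y1,x0:x1],None,fx=10,fy=10,interpolation=cv2.INTER_CUBIC)
    for z,col in((0.032,(0,255,0)),(.04,(0,255,255)),(.06,(255,255,0))):
        p=np.array(W(-.003,-.097,z-.019))
        uv=cv2.projectPoints(p.reshape(1,3),cv2.Rodrigues(c["R"])[0],c["t"],K,np.array(c["distortion"]))[0].ravel()
        q=((uv-[x0,y0]+.5)*10).astype(int);print(n,z,uv,q);cv2.circle(im,tuple(int(v) for v in q),4,col,1)
    cv2.imwrite(f"pics/{n}2.png",im)
a,b=cv2.imread("pics/side2.png"),cv2.imread("pics/top2.png")
cv2.imwrite("pics/b2.png",cv2.resize(np.hstack([a,b[:500]]),None,fx=.69,fy=.69))
E
```

```text
clk 5.33 dock x -0.0027 y -0.0971 tip 0.0322 F [ 0.51 -0.24  0.72] w 0.0001
side 0.032 [265.33858968 250.39470185] [258 358]
side 0.04 [265.28554909 248.20647803] [257 337]
side 0.06 [265.15173308 242.6576197 ] [256 281]
top 0.032 [302.05753417 252.94958329] [375 334]
top 0.04 [302.22446598 252.86836927] [377 333]
top 0.06 [302.65183598 252.66044409] [381 331]
```

View pics/b2.png

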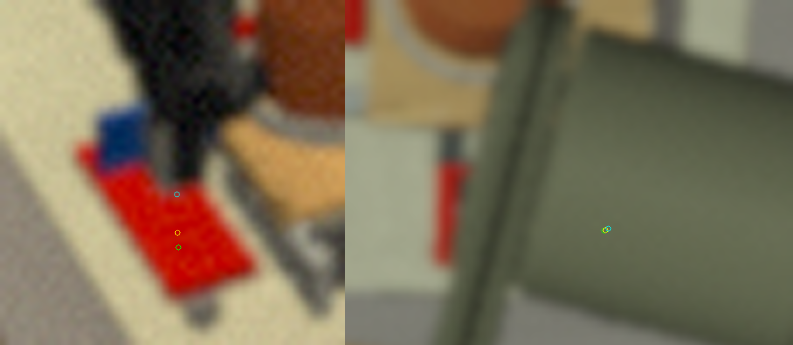

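The fingertip shows near (265,241) in the side image, about 28 mm higher than the text's nose length implies. The pad still looks up and there is no force. I'll check with range data before descending on force.

```bash
python3 - <<'E'
from station import ctrl;from h import *
np.set_printoptions(precision=4,suppress=True)
c=ctrl.capture("side");Z=c["range_z"]
for v in range(234,253,1):
    o,d=ray(c,[(265,v)]);print(v,c["pixels"][v,265],o+d[0]*Z[v,265],end=" | ")
E
```

```text
234 [32 41 40] [ 0.4687 -0.0847  0.1155] | 235 [34 33 41] [ 0.4753 -0.0718  0.1002] | 236 [27 35 32] [ 0.4743 -0.0735  0.0984] | 237 [37 42 42] [ 0.4746 -0.0729  0.0944] | 238 [33 41 37] [ 0.4742 -0.0734  0.0915] | 239 [39 43 42] [ 0.4749 -0.0721  0.0868] | 240 [41 46 43] [ 0.4765 -0.0687  0.0802] | 241 [32 43 67] [ 0.4765 -0.0686  0.0766] | 242 [ 44  48 122] [ 0.4746 -0.0722  0.0766] | 243 [ 33  42 171] [ 0.4782 -0.065   0.0661] | 244 [ 17  29 195] [ 0.4897 -0.0423  0.0407] | 245 [  0  19 196] [ 0.4885 -0.0445  0.0392] | 246 [  0  28 196] [ 0.4851 -0.051   0.0419] | 247 [  0  13 195] [ 0.4843 -0.0525  0.0397] | 248 [  7  26 200] [ 0.4822 -0.0565  0.0401] | 249 [  3  23 196] [ 0.4779 -0.0647  0.0446] | 250 [  3  18 196] [ 0.478  -0.0644  0.0407] | 251 [  0  28 195] [ 0.4749 -0.0703  0.043 ] | 252 [  0  13 197] [ 0.4733 -0.0733  0.0424] |
```

The tip really is at about z 0.07 with the pad up, and the gripper body looks close behind it. I'll raise and measure the gripper's profile with range data before going any lower.

```bash
python3 - <<'E'
from station import ctrl;from h import *
np.set_printoptions(precision=3,suppress=True)
def cloud(c,ctr):
    Z=c["range_z"];v,u=np.nonzero(Z>0);o,d=ray(c,np.c_[u,v]);P=o+d*Z[v,u][:,None]
    k=np.linalg.norm(P[:,:2]-ctr[:2],axis=1)<.085
    return P[k]
def prof(P,p,R=None):
    c,s=np.cos(A),np.sin(A);v=P[:,:2]-p[:2];x=c*v[:,0]+s*v[:,1];y=-s*v[:,0]+c*v[:,1];z=P[:,2]-p[2]
    for a in np.arange(-.08,.12,.008):
        k=(z>=a)&(z<a+.008)
        if k.sum()>1:print("z-TCP %.3f n %d x %.3f..%.3f y %.3f..%.3f"%(a,k.sum(),x[k].min(),x[k].max(),y[k].min(),y[k].max()))
ctrl.line_to(W(-.003,-.097,.20));ctrl.wait(.3);o=st(ctrl)
c=ctrl.capture("side");print("closed");prof(cloud(c,o["ee_pos"]),o["ee_pos"])
import pickle
d=pickle.load(open("c0.pkl","rb"))["side"];print("open, start");prof(cloud(d,np.array([.22608,.52794])),np.array([.22608,.52794,.21456]))
im=c["pixels"][120:260,190:350];cv2.imwrite("pics/s3.png",cv2.resize(im,None,fx=4,fy=4))
E
```

```text
clk 7.05 dock x -0.0033 y -0.0969 tip 0.1994 F [-0.34 -0.27  0.27] w -0.0001
closed
z-TCP 0.016 n 18 x -0.011..0.010 y -0.014..0.001
z-TCP 0.024 n 22 x -0.012..0.008 y -0.018..-0.000
z-TCP 0.032 n 27 x -0.012..0.007 y -0.019..0.004
z-TCP 0.040 n 33 x -0.011..0.008 y -0.019..0.006
z-TCP 0.048 n 17 x -0.011..0.007 y -0.019..0.003
z-TCP 0.056 n 14 x -0.013..0.009 y -0.030..0.006
z-TCP 0.064 n 55 x -0.014..0.013 y -0.038..0.033
z-TCP 0.072 n 34 x -0.013..0.011 y -0.047..0.036
z-TCP 0.080 n 66 x -0.017..0.011 y -0.052..0.049
z-TCP 0.088 n 53 x -0.017..0.012 y -0.058..0.050
z-TCP 0.096 n 75 x -0.018..0.013 y -0.064..0.057
z-TCP 0.104 n 92 x -0.019..0.013 y -0.065..0.054
z-TCP 0.112 n 77 x -0.020..0.009 y -0.055..0.018
open, start
z-TCP 0.024 n 6 x -0.026..0.020 y -0.051..0.041
z-TCP 0.032 n 34 x -0.025..0.025 y -0.056..0.048
z-TCP 0.040 n 36 x -0.027..0.026 y -0.059..0.046
z-TCP 0.048 n 35 x -0.028..0.027 y -0.058..0.043
z-TCP 0.056 n 30 x -0.024..0.026 y -0.055..0.042
z-TCP 0.064 n 26 x -0.023..0.028 y -0.058..0.048
z-TCP 0.072 n 23 x -0.034..0.030 y -0.071..0.047
z-TCP 0.080 n 55 x -0.037..0.035 y -0.077..0.065
z-TCP 0.088 n 39 x -0.035..0.034 y -0.075..0.064
z-TCP 0.096 n 35 x -0.036..0.034 y -0.074..0.067
z-TCP 0.104 n 48 x -0.035..0.031 y -0.072..0.056
z-TCP 0.112 n 49 x -0.032..0.031 y -0.071..0.046
```

View pics/s3.png

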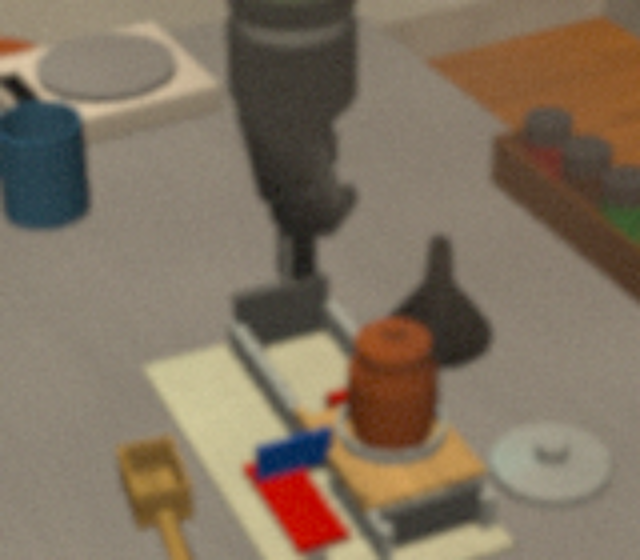

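With the gripper shut, the range profile shows the real tips about 17 mm behind the reported point. The knuckles also flare along the closing line, to ±33 mm at 45 mm above the tip and ±64 mm at 80 mm. Turned the way it is now, they would reach over the ear.

So I'll turn the gripper until the closing line lies across the dock, which puts its slim side along the push. I'll also lean it 15° toward the robot, away from the jar, and then measure the tip again.

```bash
cat >> h.py <<'E'
from scipy.spatial.transform import Rotation as Ro
th=np.radians(15);Rd=np.array([[np.cos(A),-np.sin(A),0],[np.sin(A),np.cos(A),0],[0,0,1]])
zt=np.array([np.sin(th),0,-np.cos(th)]);yt=np.array([np.cos(th),0,np.sin(th)])
def quat(sg):
    M=Rd@np.c_[np.cross(sg*yt,zt),sg*yt,zt];return np.roll(Ro.from_matrix(M).as_quat(),1)
D=.0175
def V(x,y,z): # real fingertip-centre in dock frame -> commanded TCP
    return np.r_[O,0]+Rd@(np.array([x,y,z])+D*zt)
def tip(o): return Rd.T@(o["ee_pos"]-np.r_[O,0])-D*zt
def rep(ctrl,t=""):
    o=ctrl.observe();print(t,"clk %.2f"%o["clock"],"tip",np.round(tip(o),4),"F",np.round(Rd.T@o["ft_force"],2));return o
E
python3 - <<'E'
from station import ctrl;from h import *
np.set_printoptions(precision=3,suppress=True)
j0=ctrl.observe()["joint_pos"];best=None
for sg in(1,-1):
    j=ctrl.ik(V(0,-.10,.20),quat(sg));print(sg,j)
    if j is not None and(best is None or abs(j-j0).max()<best[0]):best=(abs(j-j0).max(),sg)
sg=best[1];print("use",sg);q=quat(sg)
ctrl.move_to(V(0,-.10,.20),q);ctrl.line_to(V(0,-.10,.085));ctrl.wait(.3);o=rep(ctrl)
for n in("side","top"):
    c=ctrl.capture(n);Z=c["range_z"];v,u=np.nonzero(Z>0);oo,d=ray(c,np.c_[u,v]);P=(oo+d*Z[v,u][:,None]-np.r_[O,0])@Rd-tip(o)
    h=-P@zt;x=P@yt;y=P[:,1];zz=P[:,2]+tip(o)[2]
    for a in np.arange(-.03,.11,.01):
        k=(h>=a)&(h<a+.01)&(abs(y)<.025)&(abs(x)<.075)&(zz>.055)
        if k.sum()>1:print(n,"h %.3f n %d x %.3f..%.3f y %.3f..%.3f"%(a,k.sum(),x[k].min(),x[k].max(),y[k].min(),y[k].max()))
    if n=="side":cv2.imwrite("pics/s4.png",cv2.resize(c["pixels"][150:290,190:350],None,fx=4,fy=4))
E
```

```text
1 [-0.349 -0.119  1.976  0.083  1.035 -0.313]
-1 None
use 1
 clk 9.65 tip [ 0.001 -0.1    0.086] F [-0.05  0.44 -0.38]
side h -0.030 n 5 x 0.067..0.075 y 0.021..0.024
side h -0.010 n 2 x -0.004..0.001 y -0.012..-0.011
side h 0.000 n 18 x -0.012..0.013 y -0.016..-0.000
side h 0.010 n 27 x -0.013..0.013 y -0.017..-0.001
side h 0.020 n 31 x -0.013..0.013 y -0.017..0.003
side h 0.030 n 28 x -0.013..0.019 y -0.017..0.005
side h 0.040 n 60 x -0.030..0.033 y -0.017..0.009
side h 0.050 n 120 x -0.039..0.041 y -0.020..0.013
side h 0.060 n 87 x -0.051..0.049 y -0.023..0.011
side h 0.070 n 96 x -0.057..0.054 y -0.022..0.009
side h 0.080 n 136 x -0.061..0.060 y -0.023..0.011
side h 0.090 n 157 x -0.061..0.060 y -0.025..0.011
side h 0.100 n 115 x -0.045..0.046 y -0.025..0.004
side h 0.110 n 44 x -0.041..0.041 y -0.016..0.004
top h 0.040 n 3 x 0.015..0.030 y 0.009..0.010
top h 0.050 n 5 x 0.022..0.030 y 0.007..0.010
top h 0.060 n 4 x 0.030..0.036 y 0.004..0.009
top h 0.070 n 8 x 0.036..0.050 y -0.013..0.010
top h 0.080 n 37 x 0.039..0.062 y -0.016..0.010
top h 0.090 n 56 x 0.043..0.063 y -0.013..0.011
top h 0.100 n 20 x 0.038..0.048 y -0.010..0.008
top h 0.110 n 18 x 0.036..0.043 y -0.012..0.009
```

View pics/s4.png

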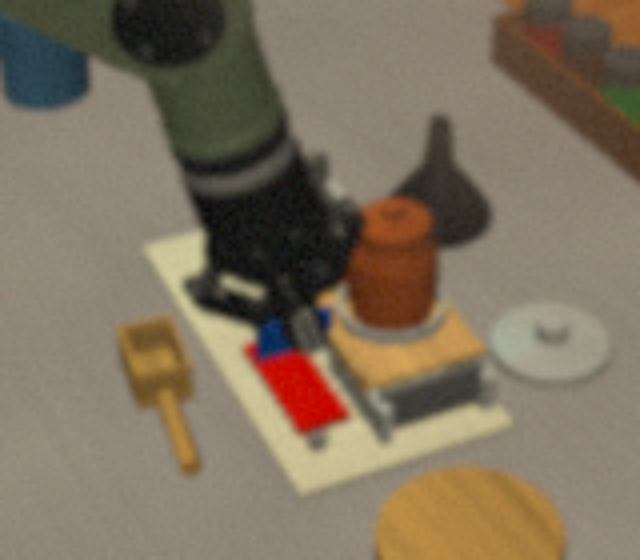

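The picture shows the leaning gripper with its shut tips at about (308,330), above and behind the ear, and the jar is clear. The range data confirms the tip model: the tips start at h≈0, with half sizes of 13 × 11 mm. The knuckles will clear the jar by about 25 mm. Now I descend on force.

```bash
python3 - <<'E'
from station import ctrl;from h import *
ctrl.line_to(V(0,-.10,.056),rate=.06);ctrl.wait(.2);rep(ctrl,"hover")
hit=ctrl.line_to(V(0,-.10,.033),rate=.02,threshold=2.2);o=rep(ctrl,f"contact {hit}")
if hit:
    for k in range(8):
        z=tip(o)[2]
        hit=ctrl.line_to(V(0,-.10,z-.003),rate=.03);ctrl.wait(.1);o=rep(ctrl,"press")
        f=Rd.T@o["ft_force"]
        if f[2]>9 or tip(o)[2]<.0275:break
E
```

```text
hover clk 10.58 tip [ 0.0004 -0.1001  0.0564] F [ 0.96 -0.35  0.1 ]
contact True clk 11.33 tip [-0.0001 -0.1     0.0411] F [ 1.11 -0.13  3.07]
press clk 11.68 tip [ 0.0003 -0.1001  0.0383] F [-0.18  0.07  2.95]
press clk 12.03 tip [ 0.0003 -0.1001  0.0355] F [0.37 0.49 3.55]
press clk 12.38 tip [ 0.0003 -0.1001  0.0328] F [ 0.13 -0.4   4.4 ]
press clk 12.73 tip [ 0.0004 -0.1001  0.0301] F [-0.31  0.16  4.5 ]
press clk 13.08 tip [ 0.0007 -0.1002  0.0285] F [-5.87  0.69 16.97]
```

The pad bottomed out at z ≈ 0.0285 after about 13 mm of travel. I'll back off slightly, to roughly 13 mm depth, and push.

```bash
python3 - <<'E'
from station import ctrl;from h import *
ctrl.line_to(V(0,-.10,.0291),rate=.02);ctrl.wait(.15);rep(ctrl,"held")
hit=False
for y in(-.08,-.068,-.060,-.050,-.035,-.01,.02,.045):
    hit=ctrl.line_to(V(0,y,.0291),rate=.05,threshold=14);rep(ctrl,f"y {y} hit {hit}")
    if hit:break
if not hit:
    hit=ctrl.line_to(V(0,.066,.0291),rate=.03,threshold=12);ctrl.wait(.2);rep(ctrl,f"end hit {hit}")
c=ctrl.capture("side");cv2.imwrite("pics/s5.png",cv2.resize(c["pixels"][150:290,190:350],None,fx=4,fy=4))
E
```

```text
held clk 13.48 tip [ 0.0004 -0.1001  0.0295] F [-0.09 -0.79  5.05]
y -0.08 hit False clk 14.03 tip [ 0.0008 -0.0804  0.0297] F [ 0.56 -1.08  5.77]
y -0.068 hit False clk 14.43 tip [ 0.001  -0.0685  0.0298] F [ 0.7  -2.68  6.46]
y -0.06 hit False clk 14.73 tip [ 0.0009 -0.0606  0.0298] F [ 0.98 -1.9   5.45]
y -0.05 hit False clk 15.08 tip [ 0.0009 -0.0505  0.0298] F [ 0.28 -1.96  5.27]
y -0.035 hit False clk 15.53 tip [ 0.0009 -0.0355  0.0297] F [ 0.74 -2.14  4.77]
y -0.01 hit False clk 16.18 tip [-0.0012 -0.0098  0.0283] F [ 0.16 -0.24  0.07]
y 0.02 hit False clk 16.93 tip [0.0002 0.0205 0.0292] F [-1.27  0.14 -0.24]
y 0.045 hit False clk 17.58 tip [0.     0.0455 0.0292] F [-0.62  0.82  0.29]
end hit True clk 18.35 tip [-0.001   0.0604  0.0284] F [ 0.52 -0.23  0.12]
```

View pics/s5.png

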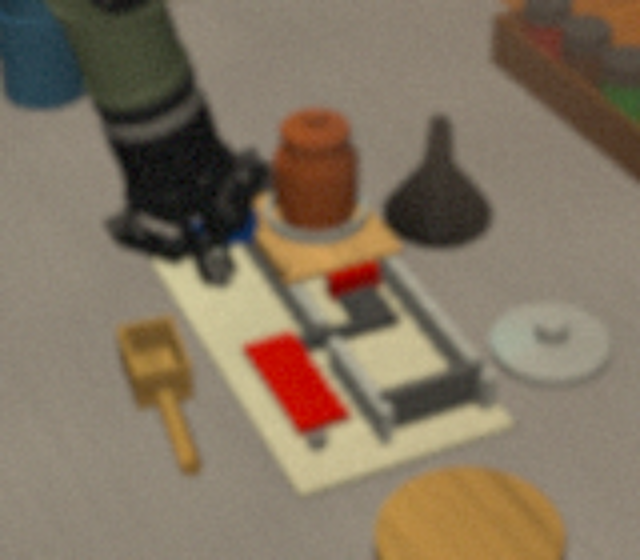

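The caddy has moved along, with the jar riding in it, and the red nose (355,277) stands up behind it. The pad (295,385) is up as well. I'll push once more to confirm the end stop, then back off, lift clear and measure the ear.

```bash
python3 - <<'E'
from station import ctrl;from h import *
hit=ctrl.line_to(V(0,.070,.0291),rate=.03,threshold=12);rep(ctrl,f"again {hit}")
ctrl.line_to(V(-.004,.035,.0291),rate=.08);rep(ctrl,"back")
ctrl.line_to(V(-.02,.0,.12),rate=.15);ctrl.line_to(V(-.06,-.06,.25),rate=.2)
ctrl.move_to([.33,.36,.25],ctrl.observe()["ee_rot"]);ctrl.wait(.5);rep(ctrl,"clear")
T,S=ctrl.capture("top"),ctrl.capture("side")
for n,c,r in(("top",T,(205,330,195,270)),("side",S,(190,320,180,275))):
    h=[(b[1].tolist(),np.round(((plane(c,b[2],.06 if k else .04)[0]-np.r_[O,0])@Rd)*1000,1)) for k,lo,hi in((1,(105,120,40),(130,255,255)),(0,(0,200,100),(6,255,255))) for b in blobs(mask(c,lo,hi,r))]
    print(n,*h,sep="\n ")
a=cv2.resize(T["pixels"][190:290,200:340],(560,400));b=cv2.resize(S["pixels"][170:280,190:250+60],(240*1,220))
cv2.imwrite("pics/f.png",a)
E
```

```text
again True clk 18.61 tip [-0.0016  0.0602  0.0279] F [ 0.53 -2.26  0.45]
back clk 19.07 tip [-0.0042  0.035   0.029 ] F [ 0.72  0.42 -0.5 ]
clear clk 22.73 tip [-0.1884  0.3088  0.267 ] F [-0.33 -0.42  0.1 ]
top
 ([237, 236, 2, 19, 25], array([ 8.8, 76.8, 60. ]))
 ([265, 214, 3, 11, 26], array([86.1,  5.6, 40. ]))
 ([279, 245, 34, 14, 401], array([ -0.1, -78.9,  40. ]))
side
 ([238, 204, 15, 9, 90], array([ 7.6, 76.4, 60. ]))
 ([273, 216, 11, 7, 53], array([85.2,  6.6, 40. ]))
 ([252, 234, 24, 23, 282], array([ -2. , -83.1,  40. ]))
```

View pics/f.png

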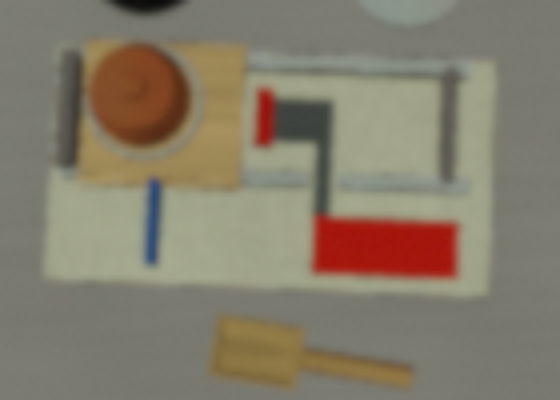

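The final picture shows the caddy against the end stop (its left edge at 80, the stop at 68). The nose (263,118) and the pad are up behind it, and the scoop (310,352) is where it was. The ear centre measures y = 76.6 mm, and 76 mm is expected at full travel.

```bash
python3 -c "
from station import ctrl
print(ctrl.job_done())"
```

```text
the job is handed in; nothing more can be done
None
```

The caddy is parked against its end stop with the catch up behind it, the jar was never touched, the arm is clear, and the job was handed in at about 23 s.

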